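# Close the tube test well with its lipped-in cover

## Robot

A 6-joint arm with a two-finger parallel gripper is mounted at the origin on the work surface. World frame = base frame: x ahead of the robot, y to its left, z up, the work surface at z = 0. Lengths are in m, angles in degrees, forces in N, time in s.
With the tool pointing down it reaches from about 0.35 to 0.875 m from the base axis. Payload 4.2 kg.
Tool frame: the origin (TCP) lies at the very end of the fingers, on their centre line; the grasp point (between the pads) lies 19 mm behind it; z points along the fingers, y is the line along which they close (so a half turn about z gives the same grasp; the last joint's range is limited). The gripper opens to 87 mm and grips with 3 to 60 N. Pads are 19 mm wide; open, the fingers measure 117 mm over their backs; the gripper's body (75 mm by 190 mm) begins 51 mm behind the grasp point.
Start: joints at [79.217, 22.042, 0.453, 0, -68.411, -14.817], TCP at [0.27, 0.564, 0.223] pointing down, gripper open.
Joint ranges: [-179.83, 179.83], [-69.29, 118.12], [-61.27, 80.66], [-181.25, 117.63], [-171.15, -9.14], [-177.46, 177.46]. Speed limits (degrees/s): [159.86, 159.86, 180, 180, 180, 180].

## Interface

Orientations are given as a 3x3 rotation matrix whose columns are the frame's x, y, z axes.
In Python, from station import * gives the robot as it stands.
- The arm moves only by the shell command python3 -m pendant 'ROWS'. ROWS is JSON, a list of rows, each an object of numbers: "x", "y", "z": the shift along the world's x, y, z normalised to -1 to 1, where 1 is 250 mm; "rx", "ry", "rz": the turn, a rotation vector about the world's x, y, z normalised to -1 to 1, where 1 is 180 degrees; "claw": the opening, from 0 (shut) to 1 (fully open). A call has exactly 8 rows; each row is the pose to reach, as a shift and turn from the pose commanded when the call began, turning the shorter way round; what a row does not reach only later rows make up. A row lasts 1/8 s, in which the tool goes at most 62.5 mm and 10.7 degrees, less where a joint would pass 70% of its speed; a pose out of reach is approached as far as the arm can. A call with a number of a shift or a turn outside -1 to 1 is refused whole. A call with a gripper value outside its range is refused whole. The fingers move at their own pace and stop on an object; the grip force is fixed at half the most. Time passes only in rows, so rows that repeat a pose let the fingers close, or fill a call up. It gives the time, the measured TCP pose, the force, the opening and the grip force at its end, in the units of the state.
- sense(): the state, without advancing time (a new reading comes with each control period).
- capture(name): name is "side" or "top" or "wrist"; returns a dict with "color" (420x560x3 uint8, red, green, blue), "mtx" (3x3 intrinsics, pixels), "k1" (the pictures are not rectified: a ray, as slopes to the right and down, at radius r is drawn at 1 + k1 r^2 times it, then the intrinsics apply), "world_to_cam" (4x4, takes a point from world to camera coordinates). Camera axes: x right, y up, looking along -z (the intrinsics and any distortion apply to the point x, -y, -z); pixel columns grow to the right and rows downward; lengths in m; the calibration is good to about 2 mm. A picture is of the moment at which its call begins. There is no depth.
- finish_job(): hands the job in; it is judged then, once.
Trained networks look in a picture, given as the dict that the camera call returned (one of the last four; its "shot" number tells which), for a name from the list of things; names that differ only in an ending like _2 or _b are one class to them, and where a whole thing is asked for, a point or a joint stands for the part that bears it (a point fixed in the world has none). Each returns a list of dicts, best first, with "conf" (0 to 1); they miss things now and then, are a little off and sometimes report something else, mostly with a low value. They report only what shows in the picture. A call takes as long as a camera call. They do not tell look-alikes from the thing itself.
- search_frame(picture, label): "centre" ([column, row] in pixels, amid what is visible of it).
- regions_of(picture, label): "region" (420x560 bool, what is visible of it) and "centre" ([column, row] in pixels, amid what is visible of it).
The state is a dict: "time_s": time; "joints": joint angles; "joint_velocities": joint speeds; "effort": joint torques, N m; "tcp_pos": TCP position; "ee_rot": TCP orientation; "wrist_force": force on the tool from outside, world axes, zero at the start; "moment": the same for the moment, N m; "gripper_width": opening from 0.0 (shut) to 1.0 (fully open); "gripper_force": force on a finger pad.
Only numpy, scipy, OpenCV 4.12 (cv2) and the standard library are available. Lean on these libraries where they do the work, as an engineer would, in place of code of your own. Each camera call takes 0.05 s, during which the arm holds its last target. There are 200 camera calls.

## Task

Close the burst-test fixture with the long red-gripped cover: tilt it so that one end goes under the dark overhanging lip, then level it down so that it lies flat inside the recess on the rubber ledge. Leave the short blue-gripped cover where it is.

Things in the scene. Friction and masses are not known exactly. Their poses are not given: they have to be found in the camera images.
- cover: Loose long cover lying flat on the bench: aluminium plate 140 (x) x 90 (y) x 8 mm, about 0.26 kg, same either way round. A stem 14 (x) x 26 (y) mm in its middle carries a red grip block, 16 (x) x 44 (y) mm, from 36 to 70 mm above the underside: best pinched along x, 53 mm above the underside. Origin: centre of the plate's underside; z up through the grip.
- short_cover: Loose short cover of the same make, 104 (x) x 90 (y) x 8 mm, with a blue grip block of the same shape. Not for this job. Origin: centre of the plate's underside.
- fixture: White test fixture fixed to the bench, 184 (x) x 134 (y) mm, with an open recess 160 (x) x 110 (y) mm. Walls rise 60 mm above the bench. At its -x end (robot's side) a dark steel lip, as wide as the fixture, overhangs the recess by 40 mm, underside 66 and top 72 mm above the bench: the open mouth is only 120 mm long. Origin: centre of underside; x points away from the lip, z up.
- seat (a point): Centre of the recess, on the plane of its black ledge 40 mm above the bench (20 mm below the wall tops, 26 mm below the lip), axes as the fixture's. The home of the cover's origin, with 10 mm of play each way in x and y. The ledge surrounds a deeper 100 x 60 mm well with a yellow tube in it. Tilted 10 to 20 degrees, -x end low, the cover passes under the lip.
Things that resemble listed ones, but are neither listed nor needed, are in the scene too. Leave any orange or turquoise look-alike of the cover alone.

How it is judged:
By the outcome, as a careful person would: the job done as asked, in the order asked, and still so for the second after the job is handed in, with the robot touching nothing.
It also fails if it takes over 45 s, if anything falls off the work surface, if the arm or the gripper's body presses on something with over 40 N, if the wrist force passes 120 N, or if a joint passes its speed limit or range.

## Working session

There is one attempt and no reset: what is moved stays moved. The work goes in short steps, Python scripts to look and compute and a shell command to move; the robot and the scene stay as the last step left them, time stands still between calls to the robot, and variables do not carry over. Pictures are saved under pics/ and viewed, at most 10 in all, crops included, and the job is handed in when it is done.

```bash
mkdir -p pics; ls
python3 - <<'E'
from station import *
import cv2,numpy as np
s=sense();print({k:np.round(v,3).tolist() for k,v in s.items()})
ims=[]
for n in("top","side"):
    p=capture(n);print(n,p["mtx"],p["k1"],p["world_to_cam"])
    cv2.imwrite(f"pics/{n}0.png",p["color"][:,:,::-1])
    for l in("cover","short_cover","fixture"):
        for d in regions_of(p,l):print(n,l,d["conf"],d["centre"],d["region"].sum())
E
```

```text
pics
{'time_s': 0.0, 'joints': [79.218, 22.093, 0.381, -0.029, -68.413, -14.818], 'joint_velocities': [0.051, 0.008, 0.084, -0.066, 0.02, 0.008], 'effort': [0.0, -39.066, 18.74, 4.22, 0.011, -0.0], 'tcp_pos': [0.27, 0.563, 0.221], 'ee_rot': [[0.902, -0.432, -0.001], [-0.432, -0.902, -0.002], [0.0, 0.002, -1.0]], 'wrist_force': [-0.039, -0.529, 0.127], 'moment': [-0.002, -0.059, -0.02], 'gripper_force': 0.0, 'gripper_width': 0.999}
top [[532.49078139   0.         275.65689893]
 [  0.         532.49078139 207.99624066]
 [  0.           0.           1.        ]] 0.013604650810938344 [[ 1.06909389e-02 -9.99942584e-01  7.30000288e-04  8.46789601e-02]
 [ 9.94084128e-01  1.07072086e-02  1.08083774e-01 -4.08082181e-01]
 [-1.08085385e-01 -4.29835326e-04  9.94141522e-01 -1.44002468e+00]
 [ 0.00000000e+00  0.00000000e+00  0.00000000e+00  1.00000000e+00]]
top cover 0.74 [131.2, 220.4] 1697
top cover 0.62 [196.3, 198.1] 1641
top cover 0.61 [206.4, 282.1] 1686
top short_cover 0.57 [410.2, 186.7] 1190
top fixture 0.56 [291.2, 154.5] 3618
side [[516.03833414   0.         274.40560566]
 [  0.         516.03833414 216.64913294]
 [  0.           0.           1.        ]] 0.02960399208121128 [[ 0.89683114 -0.44237037  0.00153739 -0.33740995]
 [ 0.27150997  0.55317767  0.78757654 -0.20675431]
 [-0.34925098 -0.70590575  0.61621493 -1.31640803]
 [ 0.          0.          0.          1.        ]]
side cover 0.97 [249.0, 191.3] 832
side cover 0.95 [186.8, 218.8] 1054
side cover 0.95 [212.0, 167.8] 724
side short_cover 0.61 [361.2, 311.9] 1336
side short_cover 0.24 [319.6, 219.5] 3079
side fixture 0.69 [323.5, 219.9] 3016
```

View pics/top0.png

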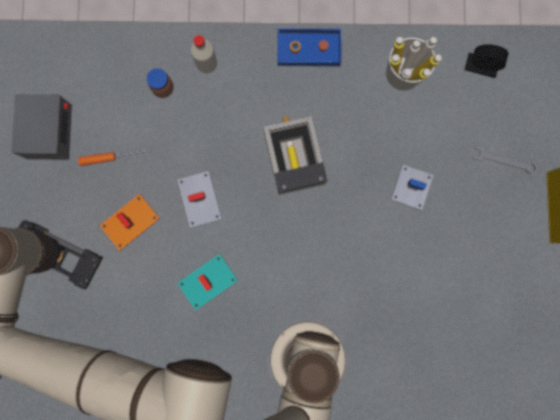

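View pics/side0.png

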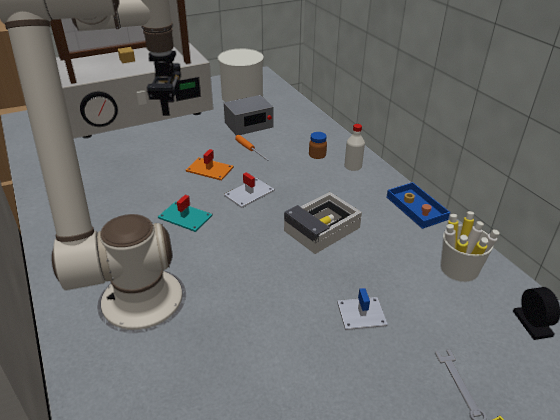

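Top: the aluminium cover with red grip is at (197,198). Red-gripped look-alikes are orange (130,220) and turquoise (206,282); the blue short cover is at (412,187) and the fixture, lip toward the robot, at (295,155). Side: the aluminium red-gripped one is at (249,191), orange at (209,168), turquoise at (186,216). I choose the aluminium one, check it in a crop and fit poses.

```bash
cat > h.py <<'E'
from station import *
import cv2,numpy as np
from scipy.optimize import minimize
def proj(p,X):
    X=np.asarray(X,float).reshape(-1,3);T=p["world_to_cam"];c=X@T[:3,:3].T+T[:3,3]
    s=np.c_[c[:,0],-c[:,1]]/-c[:,2:];s=s*(1+p["k1"]*(s**2).sum(1,keepdims=True))
    return s@p["mtx"][:2,:2].T+p["mtx"][:2,2]
def unproj(p,uv,z):
    f=lambda q:((proj(p,[q[0],q[1],z])[0]-uv)**2).sum()
    return minimize(f,[.5,0],method="Nelder-Mead",options=dict(xatol=1e-5,fatol=1e-4)).x
def box(x,y,z0,z1,cx=0):
    return np.array([[cx+a*x/2,b*y/2,z] for a in(-1,1) for b in(-1,1) for z in(z0,z1)])
COVER=[box(.14,.09,0,.008),box(.014,.026,.008,.036),box(.016,.044,.036,.07)]
FIX=[box(.184,.134,0,.06),box(.052,.134,.06,.072,-.066)]
def Rz(a):c,s=np.cos(a),np.sin(a);return np.array([[c,-s,0],[s,c,0],[0,0,1.]])
def render(p,parts,R,t,S=4):
    m=np.zeros((420*S,560*S),np.uint8)
    for b in parts:
        q=(proj(p,b@R.T+t)+.5)*S
        cv2.fillConvexPoly(m,cv2.convexHull(np.round(q).astype(np.int32)),1)
    return m
def fit(views,parts,x0,z=0):
    ms=[cv2.resize(r.astype(np.uint8),None,fx=4,fy=4,interpolation=cv2.INTER_NEAREST) for _,r in views]
    def f(q):
        e=0
        for (p,_),m in zip(views,ms):
            n=render(p,parts,Rz(np.radians(q[2])),[q[0],q[1],z]);e+=1-(m&n).sum()/(m|n).sum()
        return e
    best=None
    for a in(-20,0,20):
        i=np.array([x0[0],x0[1],x0[2]+a])
        r=minimize(f,i,method="Nelder-Mead",options=dict(initial_simplex=[i,i+[.015,0,0],i+[0,.015,0],i+[0,0,12]],xatol=1e-4,fatol=1e-4))
        if best is None or r.fun<best.fun:best=r
    return best.x,best.fun
def near(p,l,uv):
    return min(regions_of(p,l),key=lambda d:np.hypot(*(np.array(d["centre"])-uv)))["region"]
E
cat > m1.py <<'E'
from h import *
T=capture("top");S=capture("side")
crop=cv2.resize(S["color"][130:260,150:380,::-1],None,fx=3,fy=3,interpolation=cv2.INTER_CUBIC)
cv2.imwrite("pics/crop.png",crop)
for l,parts,u,v in(("cover",COVER,(197,198),(249,191)),("fixture",FIX,(292,155),(323,220))):
    rt,rs=near(T,l,u),near(S,l,v)
    g=unproj(T,u,0.02);print(l,g)
    for y in (0,90):
        for w in([(T,rt)],[(S,rs)],[(T,rt),(S,rs)]):print(y,fit(w,parts,[*g,y]))
E
python3 m1.py
```

```text
cover [0.43273899 0.30597903]
0 (array([ 0.43327203,  0.303125  , 16.28675934]), np.float64(0.03287006397529235))
0 (array([ 0.43365058,  0.30188065, 16.84237089]), np.float64(0.06103515625))
0 (array([ 0.43297148,  0.30252848, 16.38114513]), np.float64(0.09840313174397242))
90 (array([ 0.43319178,  0.30296757, 16.40426426]), np.float64(0.03333456112564004))
90 (array([ 0.43300343,  0.30074225, 16.64857319]), np.float64(0.058026674114936116))
90 (array([ 0.4328725 ,  0.30256001, 16.36563431]), np.float64(0.09840313174397242))
fixture [0.55602477 0.04521494]
0 (array([ 0.55251898,  0.0397621 , 13.76467833]), np.float64(0.03848030672708258))
0 (array([ 0.55121242,  0.03760026, 13.37348257]), np.float64(0.024667433739074318))
0 (array([ 0.55193732,  0.03893731, 13.7911732 ]), np.float64(0.06788960082821893))
90 (array([ 0.55276151,  0.0399136 , 13.68257102]), np.float64(0.03803751502168351))
90 (array([5.48273286e-01, 3.66681621e-02, 1.21484452e+02]), np.float64(0.2250460604746939))
90 (array([5.49733384e-01, 4.00351037e-02, 1.28073533e+02]), np.float64(0.5977115187762755))
```

View pics/crop.png

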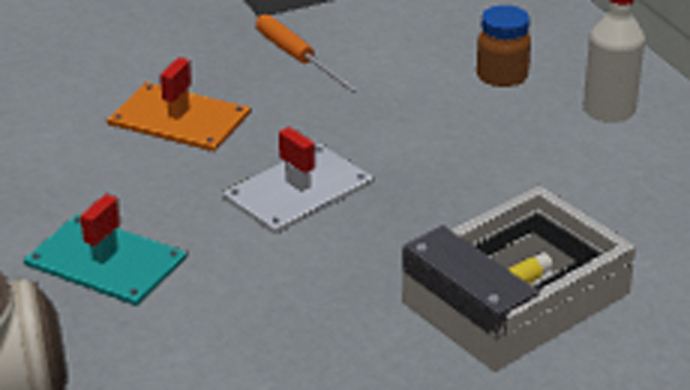

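The crop confirms the aluminium plate with a red grip (crop 300,175) and the fixture with its lip toward the robot (crop 455,270). Cover: (0.433, 0.3025), yaw 16.4°. Fixture: (0.552, 0.039), yaw 13.7°.

```bash
python3 -m pendant '[{"x":0.07,"y":-0.11,"z":-0.03,"rz":-0.035,"claw":1},{"x":0.16,"y":-0.26,"z":-0.06,"rz":-0.08,"claw":1},{"x":0.26,"y":-0.42,"z":-0.1,"rz":-0.13,"claw":1},{"x":0.36,"y":-0.58,"z":-0.14,"rz":-0.18,"claw":1},{"x":0.45,"y":-0.72,"z":-0.17,"rz":-0.23,"claw":1},{"x":0.5,"y":-0.8,"z":-0.2,"rz":-0.267,"claw":1},{"x":0.5,"y":-0.8,"z":-0.2,"rz":-0.267,"claw":1},{"x":0.5,"y":-0.8,"z":-0.2,"rz":-0.267,"claw":1}]'
python3 - <<'E'
from h import *
s=sense();print(np.round(s["tcp_pos"],4),np.round(s["ee_rot"],3).tolist(),s["time_s"],np.round(s["joints"],1))
W=capture("wrist");cv2.imwrite("pics/w1.png",W["color"][:,:,::-1])
r=regions_of(W,"cover")
print([(d["conf"],d["centre"],int(d["region"].sum())) for d in r])
print(proj(W,[.433,.3025,.004]))
E
```

```text
[0.27   0.5636 0.2226] [[0.902, -0.432, -0.0], [-0.432, -0.902, 0.0], [-0.0, -0.0, -1.0]] 0.7 [ 79.2  22.    0.5  -0.  -68.4 -14.8]
[(0.83, [531.0, 125.0], 7782), (0.71, [298.6, 62.3], 12057)]
[[447.16016692 -88.84575366]]$[0]: bad value
```

View pics/w1.png

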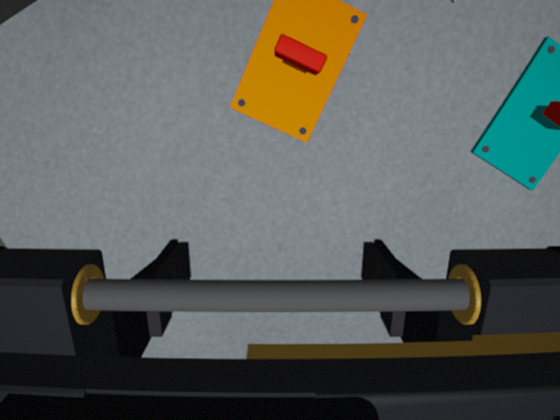

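The wrist view shows only the orange (300,55) and turquoise (545,115) look-alikes, because the arm did not move. The rows evidently need all the keys.

```bash
python3 -m pendant '[{"x":0.07,"y":-0.11,"z":-0.03,"rx":0,"ry":0,"rz":-0.035,"claw":1},{"x":0.16,"y":-0.26,"z":-0.06,"rx":0,"ry":0,"rz":-0.08,"claw":1},{"x":0.26,"y":-0.42,"z":-0.1,"rx":0,"ry":0,"rz":-0.13,"claw":1},{"x":0.36,"y":-0.58,"z":-0.14,"rx":0,"ry":0,"rz":-0.18,"claw":1},{"x":0.45,"y":-0.72,"z":-0.17,"rx":0,"ry":0,"rz":-0.23,"claw":1},{"x":0.5,"y":-0.8,"z":-0.2,"rx":0,"ry":0,"rz":-0.267,"claw":1},{"x":0.5,"y":-0.8,"z":-0.2,"rx":0,"ry":0,"rz":-0.267,"claw":1},{"x":0.5,"y":-0.8,"z":-0.2,"rx":0,"ry":0,"rz":-0.267,"claw":1}]'
cat > st.py <<'E'
from h import *
s=sense();print(np.round(s["tcp_pos"],4),np.round(s["ee_rot"],3).tolist(),s["time_s"],np.round(s["joints"],1),np.round(s["wrist_force"],1),s["gripper_width"],s["gripper_force"])
E
cat > w.py <<'E'
from h import *
import sys
W=capture("wrist");cv2.imwrite(sys.argv[1],W["color"][:,:,::-1])
u=proj(W,[.433,.3025,.02])[0]
for d in regions_of(W,"cover"):
    print(d["conf"],d["centre"],int(d["region"].sum()),u)
    if np.hypot(*(d["centre"]-u))<80:print(fit([(W,d["region"])],COVER,[.433,.3025,16.4]))
E
python3 st.py; python3 w.py pics/w2.png
```

```text
time_s: 1.8
tcp_pos: [0.3952, 0.3643, 0.173]
ee_rot: [[0.283, -0.959, 0.001], [-0.959, -0.283, 0.001], [-0.001, -0.001, -1.0]]
wrist_force: [1.0, 0.4, -0.4]
gripper_width: 1.003
gripper_force: 0.0
[0.3952 0.3643 0.173 ] [[0.283, -0.959, 0.001], [-0.959, -0.283, 0.001], [-0.001, -0.001, -1.0]] 1.8 [ 60.   16.  -16.1   0.  -57.8 -43.6] [ 1.   0.4 -0.4] 1.0027994371356566 0.0
0.94 [491.0, 148.1] 14021 [253.99277005 110.0586526 ]
0.85 [269.0, 312.1] 5963 [253.99277005 110.0586526 ]
0.56 [257.1, 109.7] 15542 [253.99277005 110.0586526 ]
(array([ 0.43223109,  0.30300252, 16.34329648]), np.float64(0.015132748983739841))
```

```bash
python3 -m pendant '[{"x":0.07,"y":-0.12,"z":-0.06,"rx":0,"ry":0,"rz":0,"claw":1},{"x":0.15,"y":-0.245,"z":-0.15,"rx":0,"ry":0,"rz":0,"claw":1},{"x":0.15,"y":-0.245,"z":-0.2,"rx":0,"ry":0,"rz":0,"claw":1},{"x":0.15,"y":-0.245,"z":-0.33,"rx":0,"ry":0,"rz":0,"claw":1},{"x":0.15,"y":-0.245,"z":-0.46,"rx":0,"ry":0,"rz":0,"claw":1},{"x":0.15,"y":-0.245,"z":-0.55,"rx":0,"ry":0,"rz":0,"claw":1},{"x":0.15,"y":-0.245,"z":-0.55,"rx":0,"ry":0,"rz":0,"claw":1},{"x":0.15,"y":-0.245,"z":-0.55,"rx":0,"ry":0,"rz":0,"claw":0.8}]' && python3 -m pendant '[{"x":0,"y":0,"z":0,"rx":0,"ry":0,"rz":0,"claw":0.4},{"x":0,"y":0,"z":0,"rx":0,"ry":0,"rz":0,"claw":0},{"x":0,"y":0,"z":0,"rx":0,"ry":0,"rz":0,"claw":0},{"x":0,"y":0,"z":0,"rx":0,"ry":0,"rz":0,"claw":0},{"x":0,"y":0,"z":0,"rx":0,"ry":0,"rz":0,"claw":0},{"x":0,"y":0,"z":0,"rx":0,"ry":0,"rz":0,"claw":0},{"x":0,"y":0,"z":0,"rx":0,"ry":0,"rz":0,"claw":0},{"x":0,"y":0,"z":0,"rx":0,"ry":0,"rz":0,"claw":0}]'
```

```text
time_s: 2.9
tcp_pos: [0.4329, 0.3038, 0.036]
ee_rot: [[0.283, -0.959, 0.001], [-0.959, -0.283, 0.001], [-0.001, -0.002, -1.0]]
wrist_force: [0.2, 0.6, 0.8]
gripper_width: 0.949
gripper_force: 0.0
time_s: 3.9
tcp_pos: [0.4325, 0.3024, 0.035]
ee_rot: [[0.281, -0.96, -0.0], [-0.96, -0.281, -0.0], [0.0, 0.0, -1.0]]
wrist_force: [0.5, -0.0, -0.2]
gripper_width: 0.181
gripper_force: 30.0
```

```bash
python3 -m pendant '[{"x":0,"y":0,"z":0.08,"rx":0,"ry":0,"rz":0,"claw":0},{"x":0,"y":0,"z":0.2,"rx":0,"ry":0,"rz":0,"claw":0},{"x":0,"y":0,"z":0.34,"rx":0,"ry":0,"rz":0,"claw":0},{"x":0.05,"y":-0.08,"z":0.48,"rx":0,"ry":0,"rz":0,"claw":0},{"x":0.12,"y":-0.2,"z":0.58,"rx":0,"ry":0,"rz":0,"claw":0},{"x":0.18,"y":-0.32,"z":0.64,"rx":0,"ry":0,"rz":0,"claw":0},{"x":0.2,"y":-0.4,"z":0.64,"rx":0,"ry":0,"rz":0,"claw":0},{"x":0.2,"y":-0.4,"z":0.64,"rx":0,"ry":0,"rz":0,"claw":0}]'
cat > plan.py <<'E'
from h import *
from scipy.spatial.transform import Rotation as Ro
F=np.array([.552,.039,.04]);YF=13.7;H=.035
def pose(xl,zl,th,yc=0):
    R=Rz(np.radians(YF))@Ro.from_euler("y",-th,degrees=True).as_matrix()
    O=F+Rz(np.radians(YF))@np.array([xl,yc,zl])+R@[.07,0,0]
    return R,O+R@[0,0,H]
def cmd(wps):
    s=sense();E=s["ee_rot"];t=s["tcp_pos"]
    # cover axes from tool: x=-tool y, z=-tool z
    C0=np.c_[-E[:,1],-E[:,0],-E[:,2]]
    print("t",s["time_s"],t,s["wrist_force"])
    for w in wps:
        R,p=pose(*w);v=Ro.from_matrix(R@C0.T).as_rotvec(degrees=True)
        print(w,"shift",np.round((p-t)/.25,3),"turn",np.round(v/180,4),"tcp",np.round(p,3))
E
python3 -c "
from plan import *
cmd([(-.025,.075,15),(-.025,.06,15),(-.025,.004,15),(-.07,.003,15),(-.07,.001,0)])"
```

```text
time_s: 4.9
tcp_pos: [0.4815, 0.2008, 0.1936]
ee_rot: [[0.279, -0.96, -0.003], [-0.96, -0.279, -0.001], [0.0, 0.003, -1.0]]
wrist_force: [0.0, 0.3, -3.5]
gripper_width: 0.181
gripper_force: 30.0
t 4.9 [0.48151621 0.20076871 0.19358253] [ 3.24897323e-03  3.25231039e-01 -3.48491177e+00]
(-0.025, 0.075, 15) shift [ 0.412 -0.615 -0.107] turn [ 0.0219 -0.0815 -0.0138] tcp [0.585 0.047 0.167]
(-0.025, 0.06, 15) shift [ 0.412 -0.615 -0.167] turn [ 0.0219 -0.0815 -0.0138] tcp [0.585 0.047 0.152]
(-0.025, 0.004, 15) shift [ 0.412 -0.615 -0.391] turn [ 0.0219 -0.0815 -0.0138] tcp [0.585 0.047 0.096]
(-0.07, 0.003, 15) shift [ 0.237 -0.658 -0.395] turn [ 0.0219 -0.0815 -0.0138] tcp [0.541 0.036 0.095]
(-0.07, 0.001, 0) shift [ 0.282 -0.647 -0.47 ] turn [ 0.0004 -0.0009 -0.0139] tcp [0.552 0.039 0.076]
```

```bash
python3 -m pendant '[{"x":0.05,"y":-0.08,"z":0,"rx":0.002,"ry":-0.01,"rz":-0.002,"claw":0},{"x":0.13,"y":-0.2,"z":0,"rx":0.006,"ry":-0.022,"rz":-0.004,"claw":0},{"x":0.22,"y":-0.34,"z":0,"rx":0.01,"ry":-0.04,"rz":-0.007,"claw":0},{"x":0.31,"y":-0.48,"z":0,"rx":0.015,"ry":-0.06,"rz":-0.01,"claw":0},{"x":0.38,"y":-0.58,"z":-0.04,"rx":0.02,"ry":-0.075,"rz":-0.013,"claw":0},{"x":0.41,"y":-0.623,"z":-0.1,"rx":0.022,"ry":-0.082,"rz":-0.014,"claw":0},{"x":0.41,"y":-0.623,"z":-0.113,"rx":0.022,"ry":-0.082,"rz":-0.014,"claw":0},{"x":0.41,"y":-0.623,"z":-0.113,"rx":0.022,"ry":-0.082,"rz":-0.014,"claw":0}]'
cat > look.py <<'E'
from plan import *
import sys
S=capture("side");T=capture("top")
s=sense();E=s["ee_rot"];C=np.c_[-E[:,1],-E[:,0],-E[:,2]];O=s["tcp_pos"]-C[:,2]*H
out=[]
for p,c in((S,(250,130,440,280)),(T,(230,80,380,220))):
    im=p["color"][:,:,::-1].copy()
    im=cv2.resize(im[c[1]:c[3],c[0]:c[2]],None,fx=3,fy=3,interpolation=cv2.INTER_CUBIC)
    for b,R,t,col in((COVER,C,O,(0,255,0)),(FIX,Rz(np.radians(YF)),F-[0,0,.04],(255,0,255))):
        for q in b:
            q=proj(p,q@R.T+t)
            for i,j in((0,1),(2,3),(4,5),(6,7),(0,2),(1,3),(4,6),(5,7),(0,4),(1,5),(2,6),(3,7)):
                f=lambda u:tuple(int(v) for v in (u+.5-np.array(c[:2]))*3)
                cv2.line(im,f(q[i]),f(q[j]),col,1)
    out.append(cv2.resize(im,(int(im.shape[1]*400/im.shape[0]),400)))
o=np.hstack(out);o=cv2.resize(o,None,fx=min(1,800/o.shape[1]),fy=min(1,800/o.shape[1]));cv2.imwrite(sys.argv[1],o)
E
python3 look.py pics/l1.png; python3 -c "
from plan import *
cmd([(-.025,.004,15),(-.07,.003,15),(-.07,.001,0)])"
```

```text
time_s: 5.9
tcp_pos: [0.5846, 0.0474, 0.1661]
ee_rot: [[0.24, -0.937, 0.254], [-0.971, -0.231, 0.062], [0.0, -0.262, -0.965]]
wrist_force: [-0.3, 1.5, -2.8]
gripper_width: 0.184
gripper_force: 30.0
t 6.0 [0.58521536 0.04767861 0.16716439] [-0.17559264  0.81125763 -2.94449684]
(-0.025, 0.004, 15) shift [-0.002 -0.003 -0.285] turn [-0.0003  0.0017 -0.001 ] tcp [0.585 0.047 0.096]
(-0.07, 0.003, 15) shift [-0.177 -0.046 -0.289] turn [-0.0003  0.0017 -0.001 ] tcp [0.541 0.036 0.095]
(-0.07, 0.001, 0) shift [-0.133 -0.035 -0.365] turn [-0.0202  0.0826 -0.001 ] tcp [0.552 0.039 0.076]
```

View pics/l1.png

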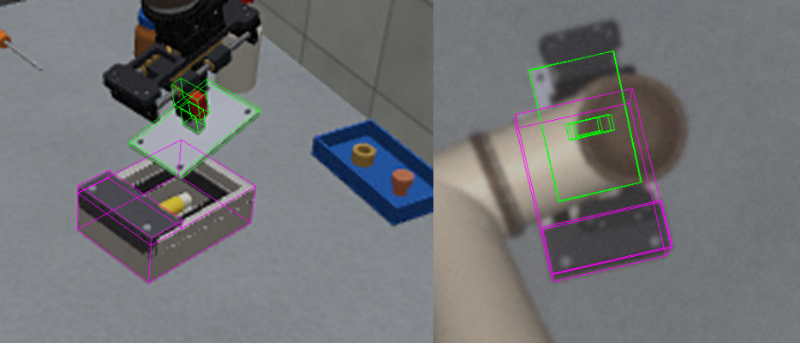

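The overlays match: the cover is tilted with its low edge at side (180,175), just past the lip edge, and the fixture outline fits. Next I lower it into the mouth.

```bash
python3 -m pendant '[{"x":0,"y":0,"z":-0.04,"rx":0,"ry":0,"rz":0,"claw":0},{"x":0,"y":0,"z":-0.1,"rx":0,"ry":0,"rz":0,"claw":0},{"x":0,"y":0,"z":-0.16,"rx":0,"ry":0,"rz":0,"claw":0},{"x":0,"y":0,"z":-0.21,"rx":0,"ry":0,"rz":0,"claw":0},{"x":0,"y":0,"z":-0.25,"rx":0,"ry":0,"rz":0,"claw":0},{"x":0,"y":0,"z":-0.27,"rx":0,"ry":0,"rz":0,"claw":0},{"x":0,"y":0,"z":-0.285,"rx":0,"ry":0,"rz":0,"claw":0},{"x":0,"y":0,"z":-0.285,"rx":0,"ry":0,"rz":0,"claw":0}]'
python3 look.py pics/l2.png; python3 -c "
from plan import *
cmd([(-.025,.004,15),(-.07,.003,15),(-.07,.001,0)])"
```

```text
time_s: 7.0
tcp_pos: [0.5851, 0.0466, 0.0955]
ee_rot: [[0.239, -0.937, 0.256], [-0.971, -0.23, 0.063], [0.0, -0.264, -0.965]]
wrist_force: [-0.6, -0.2, -2.8]
gripper_width: 0.18
gripper_force: 30.0
t 7.1 [0.58534268 0.04670171 0.09598878] [-0.05246226  0.14884319 -2.94851082]
(-0.025, 0.004, 15) shift [-0.003  0.001 -0.   ] turn [-0.0004  0.0018 -0.0006] tcp [0.585 0.047 0.096]
(-0.07, 0.003, 15) shift [-0.178 -0.042 -0.004] turn [-0.0004  0.0018 -0.0006] tcp [0.541 0.036 0.095]
(-0.07, 0.001, 0) shift [-0.133 -0.031 -0.08 ] turn [-0.0202  0.0828 -0.0006] tcp [0.552 0.039 0.076]
```

View pics/l2.png

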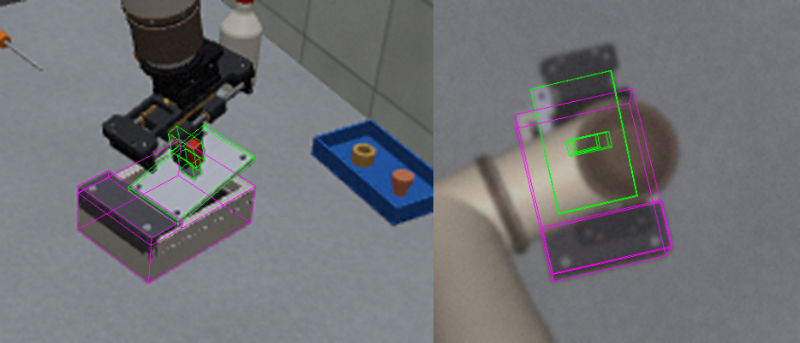

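The low end is inside the mouth (side 180,220), clear of the lip and free of contact forces. Now I slide it under the lip.

```bash
python3 -m pendant '[{"x":-0.02,"y":-0.005,"z":0,"rx":0,"ry":0,"rz":0,"claw":0},{"x":-0.05,"y":-0.012,"z":0,"rx":0,"ry":0,"rz":0,"claw":0},{"x":-0.08,"y":-0.019,"z":0,"rx":0,"ry":0,"rz":0,"claw":0},{"x":-0.11,"y":-0.026,"z":-0.001,"rx":0,"ry":0,"rz":0,"claw":0},{"x":-0.14,"y":-0.033,"z":-0.002,"rx":0,"ry":0,"rz":0,"claw":0},{"x":-0.165,"y":-0.039,"z":-0.003,"rx":0,"ry":0,"rz":0,"claw":0},{"x":-0.177,"y":-0.042,"z":-0.004,"rx":0,"ry":0,"rz":0,"claw":0},{"x":-0.177,"y":-0.042,"z":-0.004,"rx":0,"ry":0,"rz":0,"claw":0}]'
python3 -c "
from plan import *
cmd([(-.07,.003,12),(-.07,.003,9),(-.07,.003,6),(-.07,.002,3),(-.07,.001,0)])"
```

```text
time_s: 8.1
tcp_pos: [0.5407, 0.0361, 0.0946]
ee_rot: [[0.239, -0.937, 0.256], [-0.971, -0.23, 0.063], [0.0, -0.264, -0.965]]
wrist_force: [-0.8, -0.1, -3.2]
gripper_width: 0.185
gripper_force: 30.0
t 8.1 [0.54068525 0.03612412 0.09460639] [-0.75821245 -0.14852189 -3.23572071]
(-0.07, 0.003, 12) shift [ 0.011  0.003 -0.011] turn [-0.0043  0.0178 -0.0006] tcp [0.543 0.037 0.092]
(-0.07, 0.003, 9) shift [ 0.021  0.006 -0.024] turn [-0.0082  0.0339 -0.0006] tcp [0.546 0.037 0.089]
(-0.07, 0.003, 6) shift [ 0.03   0.008 -0.038] turn [-0.0122  0.0501 -0.0006] tcp [0.548 0.038 0.085]
(-0.07, 0.002, 3) shift [ 0.038  0.01  -0.056] turn [-0.0161  0.0663 -0.0006] tcp [0.55  0.039 0.081]
(-0.07, 0.001, 0) shift [ 0.045  0.012 -0.074] turn [-0.0201  0.0825 -0.0006] tcp [0.552 0.039 0.076]
```

```bash
python3 -m pendant '[{"x":0.005,"y":0.001,"z":-0.005,"rx":-0.002,"ry":0.009,"rz":0,"claw":0},{"x":0.011,"y":0.003,"z":-0.011,"rx":-0.004,"ry":0.018,"rz":0,"claw":0},{"x":0.021,"y":0.006,"z":-0.024,"rx":-0.008,"ry":0.034,"rz":0,"claw":0},{"x":0.03,"y":0.008,"z":-0.038,"rx":-0.012,"ry":0.05,"rz":-0.001,"claw":0},{"x":0.038,"y":0.01,"z":-0.056,"rx":-0.016,"ry":0.066,"rz":-0.001,"claw":0},{"x":0.042,"y":0.011,"z":-0.065,"rx":-0.018,"ry":0.075,"rz":-0.001,"claw":0},{"x":0.045,"y":0.012,"z":-0.074,"rx":-0.02,"ry":0.0825,"rz":-0.001,"claw":0},{"x":0.045,"y":0.012,"z":-0.074,"rx":-0.02,"ry":0.0825,"rz":-0.001,"claw":0}]'
python3 look.py pics/l3.png;python3 -c "
from plan import *
cmd([(-.07,.001,0),(-.07,.0,0)])"
```

```text
time_s: 9.1
tcp_pos: [0.5523, 0.0392, 0.0758]
ee_rot: [[0.235, -0.972, -0.0], [-0.972, -0.235, 0.0], [-0.0, 0.0, -1.0]]
wrist_force: [-0.5, 0.4, -1.9]
gripper_width: 0.18
gripper_force: 30.0
t 9.2 [0.55178603 0.03908612 0.07603345] [-0.92777171 -0.29336747 -3.07542405]
(-0.07, 0.001, 0) shift [ 0.001 -0.    -0.   ] turn [-0.0001  0.      0.0004] tcp [0.552 0.039 0.076]
(-0.07, 0.0, 0) shift [ 0.001 -0.    -0.004] turn [-0.0001  0.      0.0004] tcp [0.552 0.039 0.075]
```

View pics/l3.png

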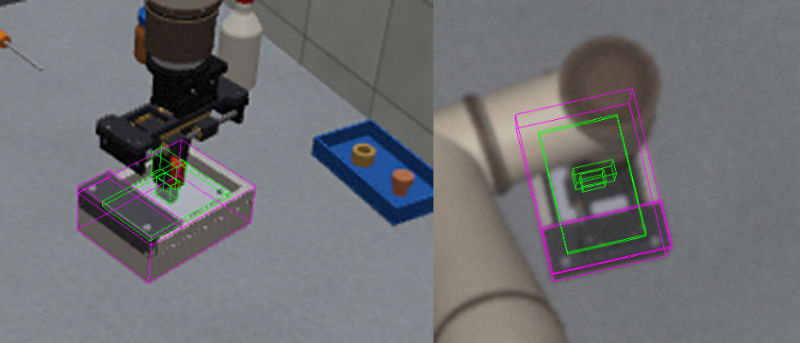

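The cover is level inside the recess with one end under the lip (side 180,195). I lower it the last millimetre or so until it touches.

```bash
python3 -m pendant '[{"x":0,"y":0,"z":-0.002,"rx":0,"ry":0,"rz":0,"claw":0},{"x":0,"y":0,"z":-0.004,"rx":0,"ry":0,"rz":0,"claw":0},{"x":0,"y":0,"z":-0.005,"rx":0,"ry":0,"rz":0,"claw":0},{"x":0,"y":0,"z":-0.006,"rx":0,"ry":0,"rz":0,"claw":0},{"x":0,"y":0,"z":-0.006,"rx":0,"ry":0,"rz":0,"claw":0},{"x":0,"y":0,"z":-0.006,"rx":0,"ry":0,"rz":0,"claw":0},{"x":0,"y":0,"z":-0.006,"rx":0,"ry":0,"rz":0,"claw":0},{"x":0,"y":0,"z":-0.006,"rx":0,"ry":0,"rz":0,"claw":0}]'
```

```text
time_s: 10.2
tcp_pos: [0.5519, 0.0391, 0.075]
ee_rot: [[0.236, -0.972, -0.0], [-0.972, -0.236, 0.0], [-0.0, 0.0, -1.0]]
wrist_force: [-3.9, 0.3, 5.1]
gripper_width: 0.179
gripper_force: 30.0
```

Contact: the wrist's vertical force went from -3 to +5 N. I release with a small opening, then rise.

```bash
python3 -m pendant '[{"x":0,"y":0,"z":0,"rx":0,"ry":0,"rz":0,"claw":0.25},{"x":0,"y":0,"z":0,"rx":0,"ry":0,"rz":0,"claw":0.35},{"x":0,"y":0,"z":0,"rx":0,"ry":0,"rz":0,"claw":0.35},{"x":0,"y":0,"z":0,"rx":0,"ry":0,"rz":0,"claw":0.35},{"x":0,"y":0,"z":0.02,"rx":0,"ry":0,"rz":0,"claw":0.35},{"x":0,"y":0,"z":0.06,"rx":0,"ry":0,"rz":0,"claw":0.35},{"x":0,"y":0,"z":0.12,"rx":0,"ry":0,"rz":0,"claw":0.35},{"x":0,"y":0,"z":0.2,"rx":0,"ry":0,"rz":0,"claw":0.35}]' && python3 -m pendant '[{"x":0,"y":0,"z":0.1,"rx":0,"ry":0,"rz":0,"claw":0.35},{"x":0,"y":0,"z":0.24,"rx":0,"ry":0,"rz":0,"claw":0.35},{"x":0,"y":0.1,"z":0.36,"rx":0,"ry":0,"rz":0,"claw":0.35},{"x":0,"y":0.25,"z":0.4,"rx":0,"ry":0,"rz":0,"claw":0.35},{"x":0,"y":0.45,"z":0.4,"rx":0,"ry":0,"rz":0,"claw":0.35},{"x":0,"y":0.65,"z":0.4,"rx":0,"ry":0,"rz":0,"claw":0.35},{"x":0,"y":0.8,"z":0.4,"rx":0,"ry":0,"rz":0,"claw":0.35},{"x":0,"y":0.8,"z":0.4,"rx":0,"ry":0,"rz":0,"claw":0.35}]'
sed -e 's/^s=sense.*/R=Rz(np.radians(YF));C=R;O=F/' look.py > look2.py; python3 look2.py pics/l4.png
```

```text
time_s: 11.2
tcp_pos: [0.5521, 0.0391, 0.1258]
ee_rot: [[0.236, -0.972, 0.0], [-0.972, -0.236, 0.0], [-0.0, -0.0, -1.0]]
wrist_force: [-0.5, -0.4, 0.5]
gripper_width: 0.349
gripper_force: 0.0
time_s: 12.2
tcp_pos: [0.5519, 0.2415, 0.2254]
ee_rot: [[0.239, -0.971, 0.001], [-0.971, -0.239, 0.001], [-0.001, -0.001, -1.0]]
wrist_force: [-0.1, 0.0, 0.3]
gripper_width: 0.35
gripper_force: 0.0
```

View pics/l4.png

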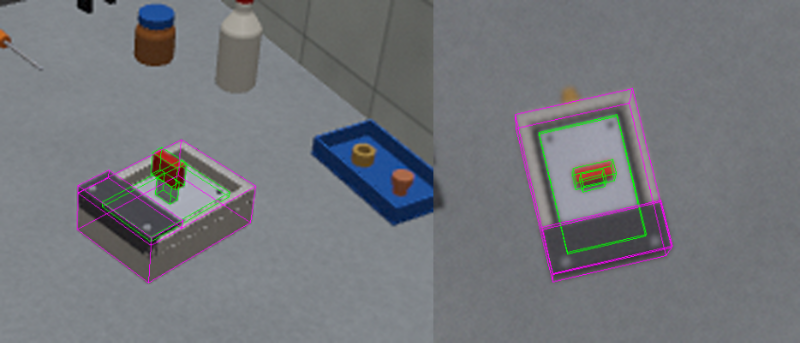

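The cover lies flat in the recess: plate edges match the seat outline (top 590,185), one end is under the lip, and contact came at the expected ledge height. The gripper is clear, so I hand it in.

```bash
python3 -c "
from station import *
print(finish_job())"
```

```text
the job is handed in; nothing more can be done
None
```

The long red-gripped cover lies flat on the ledge with one end under the lip, the short blue-gripped cover was left alone, and the job was handed in at about 12 s with the gripper clear.

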